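# Hang two sample cups on the balance bar

## Task

Of the two full sample cups at the front of the bench, hang the red-lidded one in the left hoop of the balance bar and the blue-lidded one in the right hoop (as seen from the robot), and press each down until its stiff hoop is fully home, so that the bar ends level. The bar gives under your push, so press by feel: never hard, and never so far that the bar tips nearly onto its stops. Keep the cups upright and leave the other things alone.

Things in the scene. Friction and masses are not known exactly. Their poses are not given: they have to be found in the camera images.
- cup_red: sample cup with a red snap lid, full, about 0.25 kg; upright, origin under its centre, z up. 58 mm high; lid 62 to 64 mm wide, 5 mm thick, at the top (grasp it there from above); body tapers from 60 mm under the lid to 48 mm at the foot. The stiff lid may be pressed on. Stands at the front of the bench (similar cups at the back stay). Goes in the left hoop
- cup_blue: sample cup with a blue snap lid, full, about 0.25 kg; upright, origin under its centre, z up. 58 mm high; lid 62 to 64 mm wide, 5 mm thick, at the top (grasp it there from above); body tapers from 60 mm under the lid to 48 mm at the foot. The stiff lid may be pressed on. Stands at the front of the bench (similar cups at the back stay). Goes in the right hoop
- mouth_left (a point): centre of the left hoop's mouth, in its flange's top face; z = hoop axis, up. Flange 78 mm wide, 3 mm thick; tapered orange sleeve, bore 57 mm at the top, 32 mm deep, with a ledge inside at its bottom: a cup sits on it, foot 29 mm below this point, lid top 29 mm above. 140 mm from the pivot, at the +y end; 128 mm above the table when up and level
- mouth_right (a point): centre of the right hoop's mouth, in its flange's top face; z = hoop axis, up. Flange 78 mm wide, 3 mm thick; tapered orange sleeve, bore 57 mm at the top, 32 mm deep, with a ledge inside at its bottom: a cup sits on it, foot 29 mm below this point, lid top 29 mm above. 140 mm from the pivot, at the -y end; 128 mm above the table when up and level
- hoop_left (a joint): left hoop: 0 = up, black flange 10 mm above the bar's ring, orange sleeve showing between; 0.010 = home, flange flat on the ring. May start a few mm down. Friction holds it where it is left until loaded with some 4 to 9 N (the two differ) along its axis; the cup's weight (2.5 N) counts but is not enough
- hoop_right (a joint): right hoop: 0 = up, black flange 10 mm above the bar's ring, orange sleeve showing between; 0.010 = home, flange flat on the ring. May start a few mm down. Friction holds it where it is left until loaded with some 4 to 9 N (the two differ) along its axis; the cup's weight (2.5 N) counts but is not enough
- bar (a joint): tilt of the bar, rad: 0 level, positive = left end up. Pivots about the stand's x axis 150 mm above the table, sprung to level with 8 N m/rad (one cup tips it about 0.04; each N down on a hoop tips it 0.0175 and lowers that hoop 2.5 mm). Stops at +-0.24; tipping past 0.20 fails the job
- stand: grey foot 130 x 100 x 14 mm, fixed to the table, with two aluminium cheeks (46 mm over all in x, 30 mm in y, 164 mm high) that carry the bar; origin under its centre, y along the bar. The bar is 14 mm wide, its top 115 mm above the table, a ring 82 mm wide at each end. Pressing a cup against it with over 18 N fails the job
- spool: bystander: green spool of twist tie with black flanges, 61 mm across, 40 mm high, origin under its centre
- tape: bystander: roll of tan tape lying flat, 90 mm across, 48 mm high, origin under its centre
- marker: bystander: black marker lying on the table, 124 mm long (its y axis), 19 mm thick, origin under its centre

How it is judged:
On the way:
1. the first cup hangs in its own hoop, pressed fully home (((horizontal distance between cup_red and mouth_left below 0.007 m and z of cup_red in the frame of mouth_left between -0.034 and -0.024 m and angle between the z axis of cup_red and the z axis of mouth_left, either way round below 0.09 rad and value of joint hoop_left above 0.0085 m) or (horizontal distance between cup_blue and mouth_right below 0.007 m and z of cup_blue in the frame of mouth_right between -0.034 and -0.024 m and angle between the z axis of cup_blue and the z axis of mouth_right, either way round below 0.09 rad and value of joint hoop_right above 0.0085 m))), for 0.2 s.
At the end, for the whole second after the job is handed in: Red-lidded cup sits in the left hoop, blue-lidded in the right: centred within 7 mm, foot 24 to 34 mm below the mouth, square within 0.09 rad; both hoops down at least 8.5 of their 10 mm; bar level within 0.02 rad; bar and cups at rest (horizontal distance between cup_red and mouth_left below 0.007 m and z of cup_red in the frame of mouth_left between -0.034 and -0.024 m and angle between the z axis of cup_red and the z axis of mouth_left, either way round below 0.09 rad and value of joint each of hoop_left, hoop_right above 0.0085 m and horizontal distance between cup_blue and mouth_right below 0.007 m and z of cup_blue in the frame of mouth_right between -0.034 and -0.024 m and angle between the z axis of cup_blue and the z axis of mouth_right, either way round below 0.09 rad and value of joint bar between -0.02 and 0.02 rad and velocity of joint bar between -0.05 and 0.05 rad/s and linear speed of each of cup_red, cup_blue below 0.02 m/s); the robot touches nothing.
It fails at once if the bar is tipped past 0.20 rad, nearly onto its stops (value of joint bar above 0.2 rad or value of joint bar below -0.2 rad).
It fails at once if a cup is pressed against the balance with more than 18 N (contact force between any of cup_red, cup_blue and stand above 18 N).
It fails at once if a cup is tipped by more than 0.6 rad (angle between any of cup_red, cup_blue's own z axis and vertical above 0.6 rad).
It fails at once if a bystander (spool, tape, marker) is moved by more than 30 mm (distance of any of spool, tape, marker from where it was at the start of the episode above 0.03 m).
It also fails if it takes over 72 s, if anything falls off the work surface, if the arm or the gripper's body presses on something with over 40 N, if the wrist force passes 120 N, or if a joint passes its speed limit or range.

## Robot

A 6-joint arm with a two-finger parallel gripper is mounted at the origin on a cart in front of the work surface, level with it; the furniture and walls round the work are solid. World frame = base frame: x ahead of the robot, y to its left, z up, the work surface at z = 0. Lengths are in m, angles in rad, forces in N, time in s.
With the tool pointing down it reaches from about 0.3 to 0.775 m from the base axis. Payload 14.6 kg.
Tool frame: the origin (TCP) lies at the very end of the fingers, on their centre line; the grasp point (between the pads) lies 19 mm behind it; z points along the fingers, y is the line along which they close (so a half turn about z gives the same grasp; the last joint's range is limited). The gripper opens to 94 mm and grips with 3 to 60 N. Pads are 16 mm wide; open, the fingers measure 119 mm over their backs; the gripper's body (75 mm by 177 mm) begins 78 mm behind the grasp point.
Start: joints at [1.267, 0.3, 1.521, -0, 1.321, -0.067], TCP at [0.129, 0.535, 0.205] pointing down, gripper open.
Joint ranges: [-3.03, 3.03], [-0.79, 2.21], [0.23, 2.52], [-1.04, 4.18], [0, 3.07], [-2.55, 2.55]. Speed limits (rad/s): [2.22, 2.22, 2.57, 3.14, 3.14, 3.14].

## Interface

Orientations are given as [roll, pitch, yaw] about the fixed x, y, z axes, in that order (R = Rz(yaw) Ry(pitch) Rx(roll)).
In Python, from station import ctrl, cams gives the robot as it stands. The module is installed in compiled form; this text tells all that it offers.
- The arm moves only by the tool arm_command, never from a script. Its argument "plan" is a list that holds one entry, the list of rows, each a list of 7 numbers: the shift along the tool's x, y, z in normalised numbers (1 is 800 mm), then the turn, a rotation vector about the tool's x, y, z in a scale on which 1.0 is 4 rad, then the closure, from -1 (fully open) to 1 (shut). A call has 1 to 12 rows; each row is the pose to reach, as a shift and turn from the pose commanded when the call began, along the tool's axes at that moment; what a row does not reach only later rows make up. A row lasts 1/10 s, in which the tool goes at most 50 mm and 8.59 degrees, less where a joint would pass 70% of its speed; a pose out of reach is approached as far as the arm can. No shift or turn number may pass 1 either way. A call with a gripper value outside its range is refused whole. The fingers move at their own pace and stop on an object; "squeeze" is the grip in N (left out, the last holds). Time passes only in rows, so rows that repeat a pose let the fingers close. It gives the time, the measured TCP pose, the force, the opening and the grip force at its end, in the units of the state.
- ctrl.get_obs(): the state, without advancing time (a new reading comes with each control period).
- cams.camera(name): name is "scene" or "top" or "wrist"; returns (picture, depth): 400x640x3 uint8, blue, green, red; 400x640 float32, m along the optical axis (not along the pixel's ray), 0 where there is no reading.
- cams.camera_info(name): a dict with "fx", "fy", "cx", "cy" (pixels), "dist_coeffs" ([k1, k2, p1, p2, k3] as OpenCV has them; the pictures are not rectified), "world_to_cam" (4x4, takes a point from world to camera coordinates). Camera axes: x right, y down, z forward; pixel columns grow to the right and rows downward; lengths in m; the calibration is good to about 2 mm. A picture is of the moment at which its call begins: read the wrist's pose just before it. camera_info takes no time and is no camera call; for the wrist camera it gives the pose at the moment of the call.
- ctrl.hand_in(): hands the job in; it is judged then, once.
The state is a dict: "time_s": time; "qpos": joint angles; "joint_vel": joint speeds; "tau": joint torques, N m; "ee_pos": TCP position; "eef_rot": TCP orientation; "force": force on the tool from outside, world axes, zero at the start; "moment": the same for the moment, N m; "grip_width": finger opening in m; "grip_force": force on a finger pad.
Only numpy, scipy, OpenCV 4.12 (cv2) and the standard library are available. Lean on these libraries where they do the work, as an engineer would, in place of code of your own. Each camera call takes 0.05 s, during which the arm holds its last target. There are 200 camera calls.

## Working session

There is one attempt and no reset: what is moved stays moved. The work goes in short steps, Python scripts to look and compute and a tool call to move; the robot and the scene stay as the last step left them, time stands still between calls to the robot, and variables do not carry over. Pictures are saved under pics/ and viewed, at most 10 in all, crops included, and the job is handed in when it is done.

Besides the shell and the picture viewer there is one more tool, called by a JSON object that holds its "method" and its "body". arm_command: Moves the arm, as the interface text tells. Its arguments: {"type":"object","properties":{"plan":{"type":"array"},"squeeze":{"type":"number"}},"required":["plan"]}

```bash
mkdir -p pics; cat > h.py <<'E'
import numpy as np, cv2
from station import ctrl, cams
def grab(n):
    i=cams.camera_info(n); p,d=cams.camera(n); return p,d,i
def K(i): return np.array([[i['fx'],0,i['cx']],[0,i['fy'],i['cy']],[0,0,1.]])
def ray(i,u,v):
    a=cv2.undistortPoints(np.array([[[u,v]]],float),K(i),np.array(i['dist_coeffs'],float))[0,0]
    T=np.array(i['world_to_cam']); R=T[:3,:3]; return -R.T@T[:3,3], R.T@np.array([a[0],a[1],1])
def onplane(i,u,v,z):
    c,d=ray(i,u,v); return c+d*(z-c[2])/d[2]
def proj(i,P):
    T=np.array(i['world_to_cam']); return cv2.projectPoints(np.array([P],float),cv2.Rodrigues(T[:3,:3])[0],T[:3,3],K(i),np.array(i['dist_coeffs'],float))[0].ravel()
def cloud(d,i):
    v,u=np.mgrid[0:400,0:640]; a=cv2.undistortPoints(np.dstack([u,v]).reshape(-1,1,2).astype(float),K(i),np.array(i['dist_coeffs'],float)).reshape(400,640,2)
    c=np.dstack([a*d[...,None],d]); T=np.array(i['world_to_cam']); return (c-T[:3,3])@T[:3,:3]
E
python3 - <<'E'
from h import *
for n in ['top','scene']:
    p,d,i=grab(n); cv2.imwrite(f'pics/{n}0.png',p); np.savez(f'{n}0.npz',p=p,d=d)
    print(n,i['fx'],ray(i,320,200))
    pc=cloud(d,i); hsv=cv2.cvtColor(p,cv2.COLOR_BGR2HSV); H,S,V=cv2.split(hsv)
    for c,m in dict(red=((H<6)|(H>172))&(S>130)&(V>60),blue=(H>100)&(H<130)&(S>130)&(V>60),orange=(H>7)&(H<20)&(S>150)&(V>80)).items():
        k,l,st,ce=cv2.connectedComponentsWithStats(m.astype(np.uint8))
        for j in range(1,k):
            if st[j,4]>40: print(c,st[j],ce[j].round(1),np.median(pc[(l==j)&(d>0)],0).round(3))
o=ctrl.get_obs(); print(o)
E
```

```text
top 491.3318004240217 (array([ 0.30635238, -0.05755443,  1.3253453 ]), array([ 0.22469784,  0.00119362, -0.97444551]))
red [ 93 271  25   2  42] [104.1 271.5] [0.422 0.527 0.01 ]
red [ 31 284  25   7 117] [ 42.6 286.8] [0.384 0.687 0.016]
scene 367.4136399418664 (array([0.23722275, 0.68355835, 0.55964112]), array([ 0.35388278, -0.79327101, -0.49550758]))
red [379 190  20   9 144] [388.1 194.2] [ 0.43  -0.221  0.057]
red [118 251  29  17 324] [132.4 258.5] [0.882 0.267 0.056]
red [234 327  32  24 352] [249.6 338.5] [0.522 0.351 0.056]
blue [ 209  338   60   57 1682] [239.3 365.2] [0.511 0.398 0.052]
orange [311  70  39  24 195] [329.5  81.3] [ 1.156 -1.549  0.052]
orange [114  76  38   9 133] [133.4  80.5] [ 2.524 -1.22   0.053]
orange [164  81  17   7  56] [172.8  83.2] [ 2.158 -1.207  0.057]
orange [204  81  47  11 219] [225.3  87. ] [ 1.718 -1.216  0.054]
orange [250  84  48  13 214] [272.4  90.2] [ 1.388 -1.217  0.055]
orange [  3 135  29  14 124] [ 17.4 141.9] [ 1.857 -0.059  0.093]
orange [122 136  35  10 121] [138.4 141.5] [ 2.634 -1.217 -0.422]
orange [331 138  14  10  64] [33
[... 934 characters left out ...]
-0.419]
{'time_s': 0.1, 'qpos': array([ 1.26742521e+00,  3.00411179e-01,  1.52152992e+00, -1.73360414e-06,
        1.32068833e+00, -6.65897035e-02]), 'joint_vel': array([-8.47463654e-04, -2.25188958e-04, -1.87078856e-03,  1.11192950e-03,
       -6.19985763e-04, -3.90526098e-05]), 'tau': array([ 1.30506156e-03, -5.32640183e+01, -3.53291953e+01,  7.09858630e-02,
        2.34616647e-02, -6.17613114e-05]), 'ee_pos': array([0.12894295, 0.53442722, 0.20494084]), 'eef_rot': array([-3.14055806e+00, -6.73121364e-05,  2.90481163e+00]), 'force': array([-0.19561025,  0.13333429,  0.36628034]), 'moment': array([ 0.00154431,  0.0495006 , -0.04176164]), 'grip_force': 0.0, 'grip_width': 0.09387959102405337}
```

View pics/top0.png

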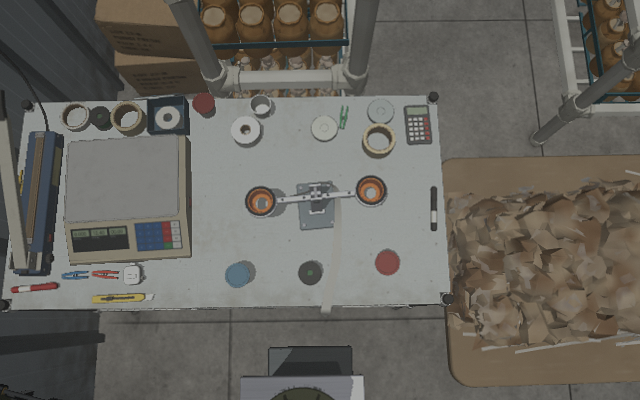

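View pics/scene0.png

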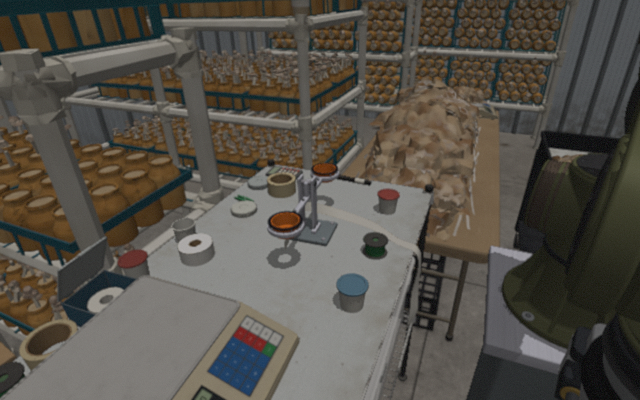

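The top view shows the blue cup at (239,274), the red cup at (387,262), the spool between them at (310,272), the left hoop at (261,202) and the right hoop at (371,191). The cups have to cross over. Next I measure each of these.

```bash
python3 - <<'E'
from h import *
i=cams.camera_info('top'); f=np.load('top0.npz'); p,d=f['p'],f['d']; pc=cloud(d,i)
H,S,V=cv2.split(cv2.cvtColor(p,cv2.COLOR_BGR2HSV))
def blob(m,x,y,r=25):
    w=np.zeros(m.shape,np.uint8); cv2.circle(w,(x,y),r,1,-1)
    k,l,st,ce=cv2.connectedComponentsWithStats((m&(w>0)).astype(np.uint8)); j=1+np.argmax(st[1:,4]); return l==j
print(H[274,239],S[274,239],H[262,387],S[262,387])
for n,x,y,m in [('blue',239,274,(H>95)&(H<125)&(S>70)),('red',387,262,((H<8)|(H>170))&(S>70))]:
    b=blob(m,x,y); zs=pc[b&(d>0)]; top=b&(pc[...,2]>0.048)
    c=max(cv2.findContours(b.astype(np.uint8),0,1)[0],key=len); ( u,v),r=cv2.minEnclosingCircle(c)
    print(n,'circ',u,v,r,onplane(i,u,v,.056).round(4),'depthtop',pc[top].mean(0).round(4),np.ptp(pc[top],0).round(3),top.sum())
for n,x,y in [('L',261,202),('R',371,191)]:
    w=np.zeros(H.shape,np.uint8); cv2.circle(w,(x,y),24,1,-1)
    q=(w>0)&(pc[...,2]>0.1)&(pc[...,2]<.15); P=pc[q]
    print(n,'z pct',np.percentile(P[:,2],[5,25,50,75,95]).round(4))
    b=blob((H>3)&(H<22)&(S>110),x,y,22); c=cv2.findContours(b.astype(np.uint8),0,1)[0]; c=cv2.convexHull(max(c,key=len))
    e=cv2.fitEllipse(c); print(e, onplane(i,*e[0],.125).round(4))
    dk=blob((V<75)&(S<110),x,y,24); c=cv2.convexHull(max(cv2.findContours(dk.astype(np.uint8),0,1)[0],key=len)); e=cv2.fitEllipse(c); print('dark',e,onplane(i,*e[0],.128).round(4), onplane(i,*e[0],.122).round(4))
i2=cams.camera_info('scene'); 
c0=p[150:310,190:450]; cv2.imwrite('pics/c.png',cv2.resize(c0,None,fx=3,fy=3,interpolation=2))
s=np.load('scene0.npz')['p'][140:260,240:360]; cv2.imwrite('pics/s.png',cv2.resize(s,None,fx=5,fy=5,interpolation=2))
for n,x,y in [('tape',379,140),('spool',310,272)]: print(n,np.nanmedian(pc[y-3:y+3,x-3:x+3].reshape(-1,3),0).round(3))
E
```

```text
100 70 2 101
blue circ 237.0 285.5 3.0414812564849854 [0.3785 0.1602 0.056 ] depthtop [0.378  0.1595 0.0568] [0.003 0.015 0.008] 10
red circ 386.80572509765625 262.6337585449219 12.115524291992188 [ 0.4302 -0.2254  0.056 ] depthtop [ 0.429  -0.2244  0.0683] [0.154 0.197 1.276] 448
L z pct [0.1029 0.1143 0.1231 0.1264 0.1288]
((259.90643310546875, 200.5382537841797), (23.426700592041016, 24.813880920410156), 62.06871032714844) [0.5845 0.0947 0.125 ]
dark ((259.9731140136719, 200.58079528808594), (28.810068130493164, 30.33642578125), 63.64047622680664) [0.5837 0.0942 0.128 ] [0.5851 0.0949 0.122 ]
R z pct [0.1024 0.114  0.123  0.1266 0.1293]
((370.6742858886719, 189.41549682617188), (23.796449661254883, 24.921222686767578), 111.33965301513672) [ 0.6082 -0.1842  0.125 ]
dark ((370.7061767578125, 189.72906494140625), (28.35015296936035, 29.667787551879883), 113.47126770019531) [ 0.6066 -0.1839  0.128 ] [ 0.6081 -0.1845  0.122 ]
tape [ 0.785 -0.224  0.001]
spool [ 0.413 -0.025  0.037]
```

View pics/s.png

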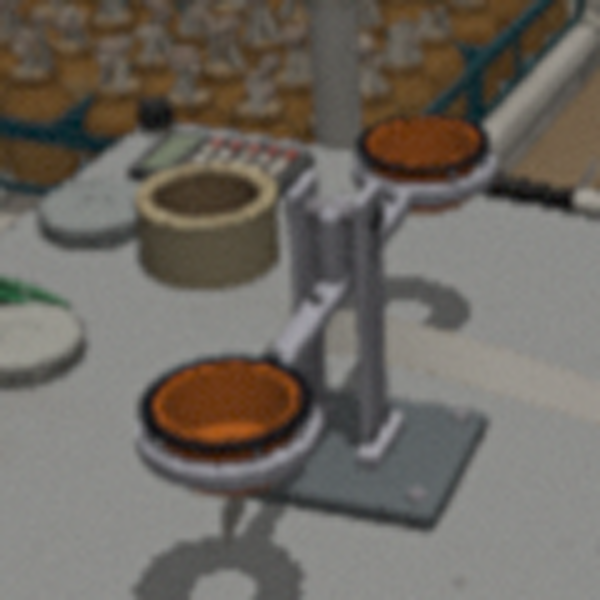

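View pics/c.png

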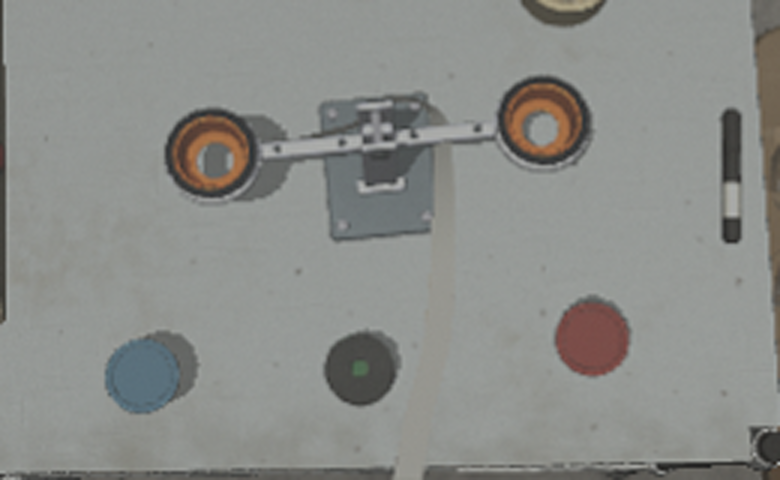

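The crops show both flanges standing clear of the white rings, so both hoops are up. The blue lid's centre is near (237,275). The hoop spacing comes out at 279.7 mm, which matches the 280 mm given. I still need a better blue lid fit.

```bash
cat >> h.py <<'E'
def lid(p,i,col,z,roi=None):
    "centre and diameter of the largest lid-coloured blob, on plane z"
    H,S,V=cv2.split(cv2.cvtColor(cv2.GaussianBlur(p,(3,3),0),cv2.COLOR_BGR2HSV))
    m=((H>94)&(H<125)&(S>50)) if col=='blue' else (((H<8)|(H>170))&(S>70))
    m=m.astype(np.uint8)
    if roi: w=np.zeros_like(m); cv2.circle(w,roi[:2],roi[2],1,-1); m&=w
    c=max(cv2.findContours(m,0,1)[0],key=cv2.contourArea); c=cv2.convexHull(c)
    P=np.array([onplane(i,*q[0],z)[:2] for q in c]); (x,y),r=cv2.minEnclosingCircle((P*1000).astype(np.float32))
    return cv2.fitEllipse(c),(round(x,1),round(y,1),round(2*r,1))
E
python3 - <<'E'
from h import *
i=cams.camera_info('top'); p=np.load('top0.npz')['p']
print(lid(p,i,'blue',.0565,(237,275,18)),lid(p,i,'red',.0565,(387,262,18)))
E
```

```text
(((236.9734344482422, 274.9833068847656), (22.81312370300293, 23.42031478881836), 48.171546936035156), (405.4, 160.9, 60.2)) (((386.9464416503906, 262.62799072265625), (22.89707374572754, 23.510574340820312), 147.5766143798828), (430.2, -225.6, 60.6))
```

Units first: shifts go in shares of 800 mm and turns go in shares of 4 rad. So -0.237 rad / 4 = -0.0593.

{"method": "arm_command", "body": {"plan": [[[0,0,0,0,0,-0.03,-1],[0,0,0,0,0,-0.0593,-1]]]}}

```text
time_s: 0.3
ee_pos: [0.129, 0.5345, 0.2051]
eef_rot: [-3.141, -0.0, -3.137]
force: [0.0, 0.2, -0.1]
grip_width: 0.094
grip_force: 0.0
```

To row units: -374 mm / 800 = -0.4675, -276 mm / 800 = -0.345.

{"method": "arm_command", "body": {"plan": [[[-0.035,-0.0463,0,0,0,0,-1],[-0.0688,-0.0938,0,0,0,0,-1],[-0.1038,-0.14,0,0,0,0,-1],[-0.1375,-0.1875,0.0125,0,0,0,-1],[-0.1725,-0.2338,0.0125,0,0,0,-1],[-0.2075,-0.28,0.0125,0,0,0,-1],[-0.2413,-0.3275,0.0125,0,0,0,-1],[-0.2763,-0.375,0.025,0,0,0,-1],[-0.31,-0.4213,0.0375,0,0,0,-1],[-0.345,-0.4675,0.0438,0,0,0,-1],[-0.345,-0.4675,0.0438,0,0,0,-1],[-0.345,-0.4675,0.0438,0,0,0,-1]]]}}

```text
time_s: 1.5
ee_pos: [0.4052, 0.1601, 0.1701]
eef_rot: [-3.141, -0.001, 3.139]
force: [-0.3, 0.5, 0.1]
grip_width: 0.0942
grip_force: 0.0
```

```bash
python3 - <<'E'
from h import *
print(ctrl.get_obs()['ee_pos'],ctrl.get_obs()['eef_rot'])
p,d,i=grab('wrist'); cv2.imwrite('pics/w1.png',p); print(ray(i,320,200)); 
print(lid(p,i,'blue',.0565))
E
```

```text
[0.40516984 0.16006499 0.17014429] [-3.14143503e+00 -8.98950980e-04  3.13949234e+00]
(array([0.33533788, 0.1605564 , 0.34937262]), array([ 0.25551945,  0.01619394, -0.96695283]))
(((315.5779113769531, 192.38023376464844), (64.29310607910156, 66.12081146240234), 91.28111267089844), (406.1, 161.2, 62.5))
```

View pics/w1.png

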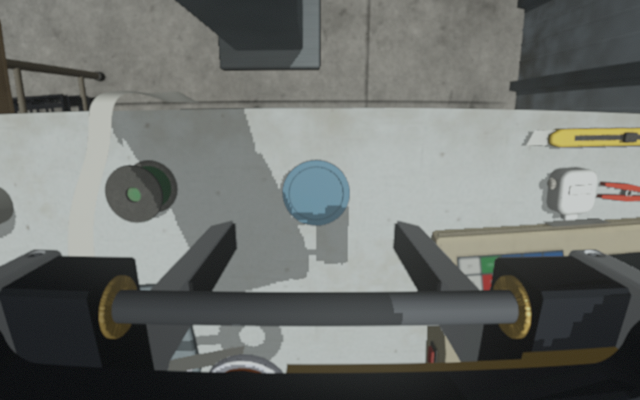

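The wrist view shows the blue lid at (316,192), centred between the fingers. It measures 62.5 mm wide at (406.1,161.2) mm, and the top view agrees within 1 mm. Now the grasp.

To row units: 133 mm / 800 = 0.1663, 115 mm / 800 = 0.1438.

{"method": "arm_command", "body": {"plan": [[[-0.0013,0.0013,0.05,0,0,0,-1],[-0.0013,0.0013,0.1,0,0,0,-1],[-0.0013,0.0013,0.1438,0,0,0,-1],[-0.0013,0.0013,0.1663,0,0,0,-1],[-0.0013,0.0013,0.1663,0,0,0,-1],[-0.0013,0.0013,0.1663,0,0,0,0.5],[-0.0013,0.0013,0.1663,0,0,0,1],[-0.0013,0.0013,0.1663,0,0,0,1],[-0.0013,0.0013,0.1663,0,0,0,1],[-0.0013,0.0013,0.1663,0,0,0,1],[-0.0013,0.0013,0.1663,0,0,0,1],[-0.0013,0.0013,0.1663,0,0,0,1]]], "squeeze": 20}}

```text
time_s: 2.75
ee_pos: [0.4065, 0.1618, 0.0379]
eef_rot: [3.141, 0.001, -3.142]
force: [-0.3, 0.8, 6.2]
grip_width: 0.0608
grip_force: 20.0
```

To row units: -180 mm / 800 = -0.225, -170 mm / 800 = -0.2125.

{"method": "arm_command", "body": {"plan": [[[0,0,-0.0125,0,0,0,1],[0,0,-0.0375,0,0,0,1],[0,0,-0.075,0,0,0,1],[0,0,-0.1125,0,0,0,1],[0,0,-0.15,0,0,0,1],[0,0,-0.1875,0,0,0,1],[0,0,-0.2125,0,0,0,1],[0,0,-0.225,0,0,0,1],[0,0,-0.225,0,0,0,1]]]}}

```text
time_s: 3.65
ee_pos: [0.4062, 0.1617, 0.2183]
eef_rot: [3.141, 0.001, -3.141]
force: [0.3, 0.8, -2.1]
grip_width: 0.0609
grip_force: 20.0
```

```bash
python3 - <<'E'
from h import *
o=ctrl.get_obs(); print(o['ee_pos'],o['force'],o['grip_width'])
p,d,i=grab('wrist'); cv2.imwrite('pics/w2.png',p); pc=cloud(d,i)
for z in (.235,.2365,.24): print(lid(p,i,'blue',z))
e=lid(p,i,'blue',.2365)[0]; u,v=map(int,e[0]); print(np.median(pc[v-5:v+5,u-5:u+5].reshape(-1,3),0))
E
```

```text
[0.40623054 0.16173191 0.21828793] [ 0.34958892  0.7937201  -2.12519052] 0.060878216295133916
(((314.36199951171875, 245.89190673828125), (109.2419662475586, 117.4551010131836), 87.51210021972656), (406.9, 161.9, 65.1))
(((314.36199951171875, 245.89190673828125), (109.2419662475586, 117.4551010131836), 87.51210021972656), (406.2, 161.9, 64.5))
(((314.36199951171875, 245.89190673828125), (109.2419662475586, 117.4551010131836), 87.51210021972656), (404.7, 161.9, 63.1))
[0.40345134 0.16141579 0.23695107]
```

To row units: -346 mm / 800 = -0.4325, -201 mm / 800 = -0.2513.

{"method": "arm_command", "body": {"plan": [[[-0.0063,-0.025,-0.0125,0,0,0,1],[-0.0188,-0.0688,-0.0188,0,0,0,1],[-0.0375,-0.1188,-0.0188,0,0,0,1],[-0.0625,-0.1688,-0.0188,0,0,0,1],[-0.0875,-0.2188,-0.0188,0,0,0,1],[-0.1188,-0.2688,-0.0188,0,0,0,1],[-0.15,-0.3188,-0.0188,0,0,0,1],[-0.1813,-0.3625,-0.0188,0,0,0,1],[-0.2125,-0.4,-0.0188,0,0,0,1],[-0.2375,-0.4225,-0.0125,0,0,0,1],[-0.2513,-0.4325,0,0,0,0,1],[-0.2513,-0.4325,0,0,0,0,1]]]}}

```text
time_s: 4.9
ee_pos: [0.6068, -0.1849, 0.2134]
eef_rot: [3.14, -0.005, 3.141]
force: [-1.3, 0.7, -2.8]
grip_width: 0.0613
grip_force: 20.0
```

```bash
python3 - <<'E'
from h import *
o=ctrl.get_obs(); print(o['ee_pos'],o['eef_rot'],o['force'],o['grip_width'])
p,d,i=grab('wrist'); cv2.imwrite('pics/w3.png',p); 
p2,d2,i2=grab('top'); cv2.imwrite('pics/w3t.png',p2)
s,ds,si=grab('scene')
cv2.imwrite('pics/w3c.png',np.vstack([p[100:400,:],cv2.resize(s[120:260,200:420],(640,300),interpolation=2)]))
print(lid(p2,i2,'blue',.237))
E
```

```text
[ 0.60677278 -0.18489343  0.21341963] [ 3.13965393 -0.00539598  3.14076542] [-1.26980278  0.65081144 -2.82202462] 0.06133740053713626
(((42.89249038696289, 191.0933074951172), (29.71835708618164, 122.4278564453125), 6.5620198249816895), (594.6, 588.5, 286.8))
```

View pics/w3c.png

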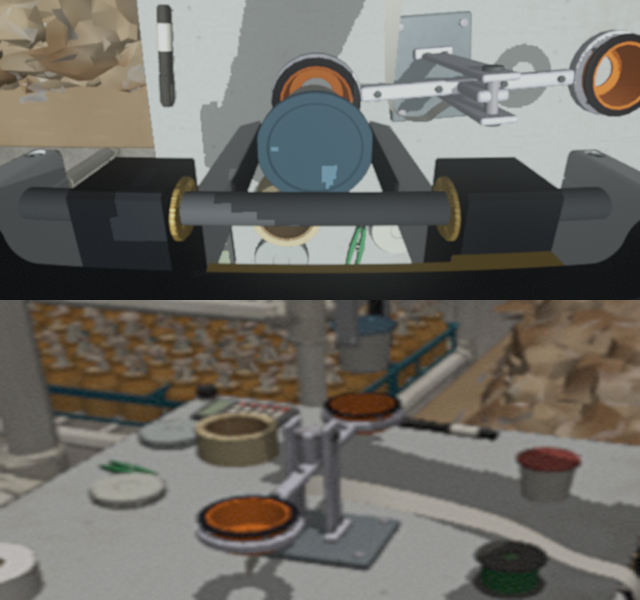

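The wrist view shows the right hoop mouth at (316,190), directly in line with the held cup at (315,243). The bar is level and nothing is touching. I'll measure the mouth from this view too.

```bash
python3 - <<'E'
from h import *
p=cv2.imread('pics/w3.png'); i=cams.camera_info('wrist')
H,S,V=cv2.split(cv2.cvtColor(p,cv2.COLOR_BGR2HSV))
from scipy.optimize import least_squares
def fit(P,r=None):
    f=lambda a: np.hypot(P[:,0]-a[0],P[:,1]-a[1])-a[2]
    s=least_squares(f,[*P.mean(0),.035],loss='soft_l1',f_scale=.001); return s.x.round(4),np.abs(s.fun).mean().round(5)
for n,(u,v),ang in [('R',(316,190),range(170,371,5)),('L',(617,172),range(60,290,5))]:
    ori=[];out=[]
    for a in ang:
        c,s=np.cos(np.radians(a)),np.sin(np.radians(a)); st=None
        for r in np.arange(8,62,.5):
            x,y=int(round(u+r*c)),int(round(v+r*s))
            if not(0<=x<640 and 0<=y<400): break
            o=(3<H[y,x]<22) and S[y,x]>110
            dk=V[y,x]<75 and not o
            if dk and st is None: st=r
            if st is not None and not dk and r-st>3:
                ori.append(onplane(i,u+st*c,v+st*s,.127)[:2]); out.append(onplane(i,u+r*c,v+r*s,.127)[:2]); break
    for q in (ori,out):
        if len(q)>4: print(n,len(q),fit(np.array(q)))
E
```

```text
R 41 (array([ 0.6097, -0.1821,  0.0325]), np.float64(0.00028))
R 41 (array([ 0.6093, -0.1824,  0.0381]), np.float64(0.00027))
L 46 (array([0.5856, 0.0989, 0.0331]), np.float64(0.00031))
L 46 (array([0.5855, 0.096 , 0.0381]), np.float64(0.00052))
```

To row units: 72 mm / 800 = 0.09, -1.5 mm / 800 = -0.0019.

{"method": "arm_command", "body": {"plan": [[[-0.0019,0.0019,0.0125,0,0,0,1],[-0.0019,0.0019,0.0313,0,0,0,1],[-0.0019,0.0019,0.05,0,0,0,1],[-0.0019,0.0019,0.0625,0,0,0,1],[-0.0019,0.0019,0.0713,0,0,0,1],[-0.0019,0.0019,0.0788,0,0,0,1],[-0.0019,0.0019,0.0838,0,0,0,1],[-0.0019,0.0019,0.0875,0,0,0,1],[-0.0019,0.0019,0.09,0,0,0,1],[-0.0019,0.0019,0.09,0,0,0,1]]]}}

```text
time_s: 6.05
ee_pos: [0.6087, -0.1828, 0.1454]
eef_rot: [3.142, -0.0, -3.141]
force: [0.2, -0.4, -1.8]
grip_width: 0.0612
grip_force: 20.0
```

To row units: 11 mm / 800 = 0.0138, 9 mm / 800 = 0.0113.

{"method": "arm_command", "body": {"plan": [[[0,0,0.0038,0,0,0,1],[0,0,0.0063,0,0,0,1],[0,0,0.0088,0,0,0,1],[0,0,0.0113,0,0,0,1],[0,0,0.0138,0,0,0,1],[0,0,0.0138,0,0,0,1]]]}}

```text
time_s: 6.65
ee_pos: [0.6086, -0.1827, 0.1342]
eef_rot: [3.141, -0.0, -3.141]
force: [0.6, -0.1, -1.9]
grip_width: 0.061
grip_force: 20.0
```

To row units: 4 mm / 800 = 0.005, 3 mm / 800 = 0.0038.

{"method": "arm_command", "body": {"plan": [[[0,0,0.0013,0,0,0,1],[0,0,0.0025,0,0,0,1],[0,0,0.0038,0,0,0,1],[0,0,0.005,0,0,0,1],[0,0,0.005,0,0,0,1]]]}}

```text
time_s: 7.15
ee_pos: [0.6087, -0.1826, 0.1305]
eef_rot: [3.141, 0.0, -3.141]
force: [0.5, 2.1, 1.7]
grip_width: 0.0614
grip_force: 20.0
```

```bash
python3 - <<'E'
from h import *
o=ctrl.get_obs(); print(o['ee_pos'],o['force'])
s,ds,si=grab('scene'); t,_,_=grab('top'); w,_,_=grab('wrist')
a=cv2.resize(s[140:260,240:400],(480,360),interpolation=2); b=cv2.resize(w[80:400],(480,240))
cv2.imwrite('pics/v4.png',np.vstack([a,b]))
E
```

```text
[ 0.60874092 -0.18259741  0.13051215] [0.51546081 2.06397982 1.6958545 ]
```

View pics/v4.png

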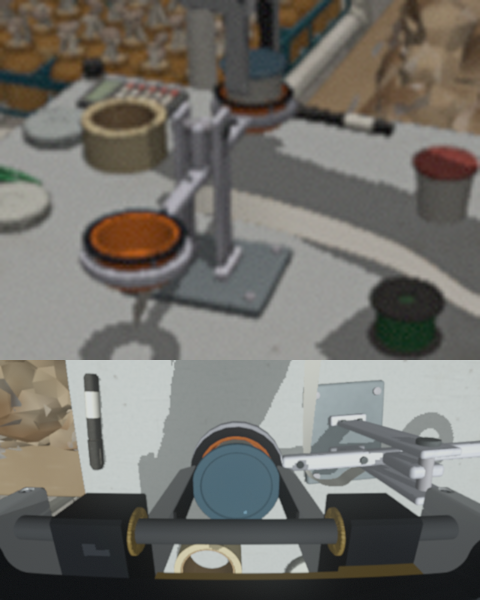

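The cup is in the right hoop, with contact force rising (about 3.8 N in total). Release and rise.

To row units: -80 mm / 800 = -0.1, -60 mm / 800 = -0.075.

{"method": "arm_command", "body": {"plan": [[[0,0,0,0,0,0,0.2],[0,0,0,0,0,0,-0.3],[0,0,0,0,0,0,-1],[0,0,0,0,0,0,-1],[0,0,0,0,0,0,-1],[0,0,-0.0125,0,0,0,-1],[0,0,-0.0375,0,0,0,-1],[0,0,-0.075,0,0,0,-1],[0,0,-0.1,0,0,0,-1],[0,0,-0.1,0,0,0,-1],[0,0,-0.1,0,0,0,-1]]]}}

```text
time_s: 8.4
ee_pos: [0.6086, -0.1828, 0.2104]
eef_rot: [-3.141, 0.0, -3.141]
force: [0.2, 0.4, -1.0]
grip_width: 0.0936
grip_force: 0.0
```

```bash
python3 - <<'E'
from h import *
o=ctrl.get_obs(); print(o['ee_pos'],o['force'])
p,d,i=grab('wrist'); pc=cloud(d,i)
e,c=lid(p,i,'blue',.152); print(e,c)
H,S,V=cv2.split(cv2.cvtColor(p,cv2.COLOR_BGR2HSV))
w=np.zeros((400,640),np.uint8); cv2.ellipse(w,(e[0],(e[1][0]*.8,e[1][1]*.8),e[2]),1,-1)
P=pc[(w>0)&(d>0)]; A=np.c_[P[:,:2]-P[:,:2].mean(0),np.ones(len(P))]; print(np.linalg.lstsq(A,P[:,2],rcond=None)[0].round(4),P.mean(0).round(4))
E
```

```text
[ 0.60859358 -0.1827763   0.21044392] [ 0.17787309  0.35079191 -0.96892407]
((311.2652282714844, 205.98277282714844), (75.80765533447266, 81.23338317871094), 105.20127868652344) (606.6, -184.6, 63.3)
[-0.0024  0.0379  0.1482] [ 0.6076 -0.1851  0.1482]
```

The blue lid's slope is 0.038 rad, equal to the expected bar tilt, so the cup is seated square. I'll place red before pressing either, so the cups balance each other.

To row units: 178 mm / 800 = 0.2225, 155 mm / 800 = 0.1938.

{"method": "arm_command", "body": {"plan": [[[0.0375,-0.01,-0.0125,0,0,0,-1],[0.0875,-0.0213,-0.0125,0,0,0,-1],[0.1438,-0.0338,0,0,0,0,-1],[0.1938,-0.0475,0.025,0,0,0,-1],[0.2225,-0.0538,0.05,0,0,0,-1],[0.2225,-0.0538,0.05,0,0,0,-1],[0.2225,-0.0538,0.05,0,0,0,-1]]]}}

```text
time_s: 9.15
ee_pos: [0.4306, -0.2258, 0.1702]
eef_rot: [3.141, -0.001, 3.141]
force: [0.3, 1.1, 0.7]
grip_width: 0.0939
grip_force: 0.0
```

```bash
python3 - <<'E'
from h import *
o=ctrl.get_obs(); print(o['ee_pos'],o['force'])
p,d,i=grab('wrist'); print(lid(p,i,'red',.0565))
E
```

```text
[ 0.43057668 -0.22582021  0.17015018] [0.27258745 1.09641814 0.65329951]
(((314.81048583984375, 191.92568969726562), (63.89711380004883, 65.59073638916016), 85.4249038696289), (431.1, -225.2, 62.0))
```

{"method": "arm_command", "body": {"plan": [[[0,0.0006,0.05,0,0,0,-1],[0,0.0006,0.1,0,0,0,-1],[0,0.0006,0.1438,0,0,0,-1],[0,0.0006,0.1663,0,0,0,-1],[0,0.0006,0.1663,0,0,0,-1],[0,0.0006,0.1663,0,0,0,0.5],[0,0.0006,0.1663,0,0,0,1],[0,0.0006,0.1663,0,0,0,1],[0,0.0006,0.1663,0,0,0,1],[0,0.0006,0.1663,0,0,0,1],[0,0.0006,0.1663,0,0,0,1],[0,0.0006,0.1663,0,0,0,1]]], "squeeze": 20}}

```text
time_s: 10.4
ee_pos: [0.4311, -0.2255, 0.0381]
eef_rot: [-3.141, 0.001, -3.141]
force: [-0.9, 0.9, 6.5]
grip_width: 0.0617
grip_force: 20.0
```

To row units: -190 mm / 800 = -0.2375, -185 mm / 800 = -0.2313.

{"method": "arm_command", "body": {"plan": [[[0,0,-0.0125,0,0,0,1],[0,0,-0.0375,0,0,0,1],[0,0,-0.075,0,0,0,1],[0,0,-0.1125,0,0,0,1],[0,0,-0.15,0,0,0,1],[0,0,-0.1875,0,0,0,1],[0,0,-0.2125,0,0,0,1],[0,0,-0.2313,0,0,0,1],[0,0,-0.2375,0,0,0,1],[0,0,-0.2375,0,0,0,1]]]}}

```text
time_s: 11.4
ee_pos: [0.4306, -0.2253, 0.2279]
eef_rot: [-3.141, 0.001, -3.141]
force: [0.1, 0.5, -2.4]
grip_width: 0.0618
grip_force: 20.0
```

```bash
python3 - <<'E'
from h import *
o=ctrl.get_obs(); print(o['ee_pos'],o['force'],o['grip_width'])
p,d,i=grab('wrist'); pc=cloud(d,i)
e,c=lid(p,i,'red',.247); print(c)
u,v=map(int,e[0]); print(np.median(pc[v-5:v+5,u-5:u+5].reshape(-1,3),0))
E
```

```text
[ 0.43063791 -0.22530013  0.22785621] [ 0.08588743  0.50187578 -2.37030009] 0.06177942164006415
(430.4, -225.1, 63.7)
[ 0.42861444 -0.22558461  0.24607694]
```

To row units: 321.5 mm / 800 = 0.4019, -154 mm / 800 = -0.1925.

{"method": "arm_command", "body": {"plan": [[[-0.0063,0.0188,0,0,0,0,1],[-0.0188,0.0563,0,0,0,0,1],[-0.0375,0.1,0,0,0,0,1],[-0.0563,0.15,0,0,0,0,1],[-0.0775,0.2,0,0,0,0,1],[-0.1,0.25,0,0,0,0,1],[-0.125,0.3,0,0,0,0,1],[-0.15,0.3438,0,0,0,0,1],[-0.175,0.3813,0.0063,0,0,0,1],[-0.1925,0.4019,0.0188,0,0,0,1],[-0.1925,0.4019,0.0188,0,0,0,1],[-0.1925,0.4019,0.0188,0,0,0,1]]]}}

```text
time_s: 12.65
ee_pos: [0.5841, 0.0962, 0.2111]
eef_rot: [-3.141, -0.002, -3.141]
force: [-0.5, -0.7, -2.0]
grip_width: 0.0619
grip_force: 20.0
```

```bash
cat > ring.py <<'E'
from h import *
from scipy.optimize import least_squares
def ring(p,i,u,v,ang,z):
    H,S,V=cv2.split(cv2.cvtColor(p,cv2.COLOR_BGR2HSV)); out=[]
    for a in ang:
        c,s=np.cos(np.radians(a)),np.sin(np.radians(a)); st=None
        for r in np.arange(8,62,.5):
            x,y=int(round(u+r*c)),int(round(v+r*s))
            if not(0<=x<640 and 0<=y<400): break
            dk=V[y,x]<75 and not((3<H[y,x]<22) and S[y,x]>110)
            if dk and st is None: st=r
            if st is not None and not dk and r-st>3: out.append(onplane(i,u+r*c,v+r*s,z)[:2]); break
    P=np.array(out); s=least_squares(lambda a:np.hypot(P[:,0]-a[0],P[:,1]-a[1])-a[2],[*P.mean(0),.035],loss='soft_l1',f_scale=.001)
    return s.x.round(4),np.abs(s.fun).mean().round(5),len(P)
E
python3 - <<'E'
from ring import *
o=ctrl.get_obs(); print(o['ee_pos'],o['force'],o['grip_width'])
p,d,i=grab('wrist'); cv2.imwrite('pics/w5.png',p)
c=proj(i,[.585,.0965,.134]); print(c, lid(p,i,'red',.232)[1])
for z in (.125,.131,.134): print(ring(p,i,c[0],c[1]-5,range(190,351,5),z))
E
```

```text
[0.58410851 0.09619396 0.21110838] [-0.50129347 -0.70816565 -2.01848521] 0.06188652026586176
[314.61323528 203.62880552] (583.0, 96.4, 63.4)
(array([0.5878, 0.0951, 0.0383]), np.float64(0.00073), 25)
(array([0.5861, 0.0952, 0.0375]), np.float64(0.00071), 25)
(array([0.5853, 0.0952, 0.037 ]), np.float64(0.0007), 25)
```

To row units: 65 mm / 800 = 0.0813, 63 mm / 800 = 0.0788.

{"method": "arm_command", "body": {"plan": [[[-0.0013,-0.0006,0.0125,0,0,0,1],[-0.0013,-0.0006,0.0275,0,0,0,1],[-0.0013,-0.0006,0.0438,0,0,0,1],[-0.0013,-0.0006,0.0563,0,0,0,1],[-0.0013,-0.0006,0.065,0,0,0,1],[-0.0013,-0.0006,0.0713,0,0,0,1],[-0.0013,-0.0006,0.075,0,0,0,1],[-0.0013,-0.0006,0.0788,0,0,0,1],[-0.0013,-0.0006,0.0813,0,0,0,1],[-0.0013,-0.0006,0.0813,0,0,0,1]]]}}

```text
time_s: 13.7
ee_pos: [0.5856, 0.0958, 0.1474]
eef_rot: [-3.142, -0.0, -3.141]
force: [0.2, 0.1, -2.1]
grip_width: 0.0618
grip_force: 20.0
```

To row units: 4 mm / 800 = 0.005, 3 mm / 800 = 0.0038.

{"method": "arm_command", "body": {"plan": [[[0,0,0.0013,0,0,0,1],[0,0,0.0025,0,0,0,1],[0,0,0.0038,0,0,0,1],[0,0,0.005,0,0,0,1],[0,0,0.005,0,0,0,1]]]}}

```text
time_s: 14.2
ee_pos: [0.5855, 0.0957, 0.1433]
eef_rot: [-3.142, -0.0, -3.141]
force: [-0.2, -0.0, -3.1]
grip_width: 0.0617
grip_force: 20.0
```

To row units: 5 mm / 800 = 0.0063, 4 mm / 800 = 0.005.

{"method": "arm_command", "body": {"plan": [[[0,0,0.0013,0,0,0,1],[0,0,0.0025,0,0,0,1],[0,0,0.0038,0,0,0,1],[0,0,0.005,0,0,0,1],[0,0,0.0063,0,0,0,1],[0,0,0.0063,0,0,0,1]]]}}

```text
time_s: 14.8
ee_pos: [0.5856, 0.0957, 0.1384]
eef_rot: [-3.141, -0.0, -3.141]
force: [0.4, 0.5, -1.0]
grip_width: 0.0616
grip_force: 20.0
```

To row units: 3 mm / 800 = 0.0038, 2 mm / 800 = 0.0025.

{"method": "arm_command", "body": {"plan": [[[0,0,0.0013,0,0,0,1],[0,0,0.0025,0,0,0,1],[0,0,0.0038,0,0,0,1],[0,0,0.0038,0,0,0,1]]]}}

```text
time_s: 15.2
ee_pos: [0.5856, 0.0956, 0.1354]
eef_rot: [-3.141, 0.0, -3.141]
force: [0.1, -1.8, 0.8]
grip_width: 0.0618
grip_force: 20.0
```

To row units: -75 mm / 800 = -0.0938, -60 mm / 800 = -0.075.

{"method": "arm_command", "body": {"plan": [[[0,0,0,0,0,0,0.2],[0,0,0,0,0,0,-0.3],[0,0,0,0,0,0,-1],[0,0,0,0,0,0,-1],[0,0,0,0,0,0,-1],[0,0,-0.0125,0,0,0,-1],[0,0,-0.0375,0,0,0,-1],[0,0,-0.075,0,0,0,-1],[0,0,-0.0938,0,0,0,0],[0,0,-0.0938,0,0,0,1],[0,0,-0.0938,0,0,0,1],[0,0,-0.0938,0,0,0,1]]], "squeeze": 20}}

```text
time_s: 16.4
ee_pos: [0.5852, 0.0957, 0.2093]
eef_rot: [-3.141, -0.002, -3.141]
force: [0.5, 0.3, 1.2]
grip_width: 0.0656
grip_force: 0.0
```

```bash
cat >> h.py <<'E'
def top3d(p,d,i,col,z,roi=None):
    pc=cloud(d,i); e,c=lid(p,i,col,z,roi); w=np.zeros((400,640),np.uint8); cv2.ellipse(w,(e[0],(e[1][0]*.7,e[1][1]*.7),e[2]),1,-1)
    P=pc[(w>0)&(d>0)]; P=P[abs(P[:,2]-np.median(P[:,2]))<.01]; A=np.c_[P[:,:2]-P[:,:2].mean(0),np.ones(len(P))]
    return c,np.linalg.lstsq(A,P[:,2],rcond=None)[0].round(4)
E
python3 - <<'E'
from h import *
o=ctrl.get_obs(); print(o['ee_pos'],o['force'],o['grip_width'])
p,d,i=grab('wrist'); s,ds,si=grab('scene')
print(top3d(p,d,i,'red',.154))
for c,P in(('red',[.5855,.0955,.154]),('blue',[.608,-.183,.154])):
    u,v=proj(si,P); print(c,top3d(s,ds,si,c,.154,(int(u),int(v),30)))
a=cv2.resize(s[140:260,230:390],(720,540),interpolation=2); cv2.imwrite('pics/v6.png',a)
E
```

```text
[0.58519722 0.09571448 0.20932801] [0.48089958 0.27835772 1.244553  ] 0.06556831912953297
((584.9, 95.8, 63.8), array([0.0009, 0.0022, 0.1534]))
red ((583.4, 99.3, 64.3), array([-0.0201,  0.0145,  0.1539]))
blue ((602.3, -184.0, 68.4), array([-0.0149,  0.0247,  0.154 ]))
```

View pics/v6.png

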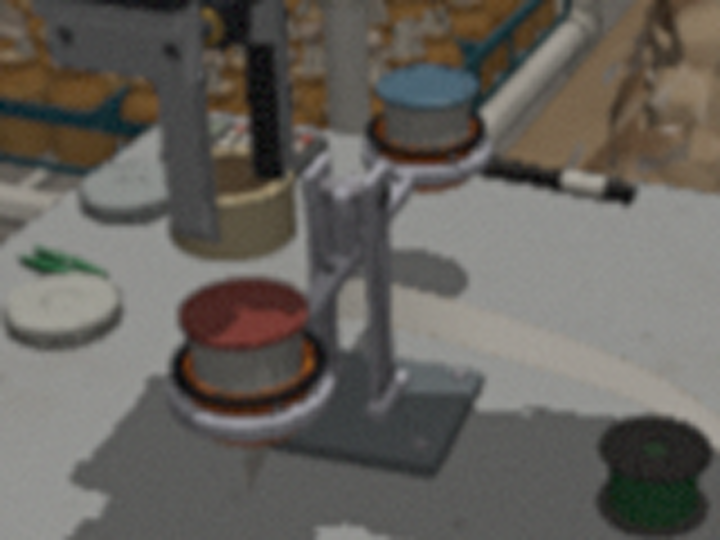

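Both cups stand square in their hoops with the bar level. Both lid tops are at about 0.154, and fully home should be about 0.147. Now I press the left one with closed fingers.

To row units: 50 mm / 800 = 0.0625, 45 mm / 800 = 0.0563.

{"method": "arm_command", "body": {"plan": [[[0,0,0.0063,0,0,0,1],[0,0,0.0188,0,0,0,1],[0,0,0.0313,0,0,0,1],[0,0,0.0438,0,0,0,1],[0,0,0.0563,0,0,0,1],[0,0,0.0625,0,0,0,1],[0,0,0.0625,0,0,0,1],[0,0,0.0625,0,0,0,1],[0,0,0.0625,0,0,0,1]]]}}

```text
time_s: 17.4
ee_pos: [0.5858, 0.0957, 0.161]
eef_rot: [3.142, 0.001, -3.141]
force: [-0.2, 0.8, 0.5]
grip_width: 0.0002
grip_force: 0.0
```

To row units: 10 mm / 800 = 0.0125, 8 mm / 800 = 0.01.

{"method": "arm_command", "body": {"plan": [[[0,0,0.0019,0,0,0,1],[0,0,0.0038,0,0,0,1],[0,0,0.0056,0,0,0,1],[0,0,0.0075,0,0,0,1],[0,0,0.01,0,0,0,1],[0,0,0.0125,0,0,0,1],[0,0,0.0125,0,0,0,1],[0,0,0.0125,0,0,0,1]]]}}

```text
time_s: 18.2
ee_pos: [0.5857, 0.0958, 0.1505]
eef_rot: [3.142, 0.0, -3.141]
force: [0.9, -0.2, 2.2]
grip_width: 0.0003
grip_force: 0.9
```

To row units: 6 mm / 800 = 0.0075, 1.5 mm / 800 = 0.0019.

{"method": "arm_command", "body": {"plan": [[[0,0,0.0019,0,0,0,1],[0,0,0.0038,0,0,0,1],[0,0,0.0056,0,0,0,1],[0,0,0.0075,0,0,0,1],[0,0,0.0075,0,0,0,1],[0,0,0.0075,0,0,0,1]]]}}

```text
time_s: 18.8
ee_pos: [0.5856, 0.0957, 0.1444]
eef_rot: [-3.142, -0.0, -3.141]
force: [-0.2, 0.3, 2.3]
grip_width: 0.0002
grip_force: 1.0
```

{"method": "arm_command", "body": {"plan": [[[0,0,0.0013,0,0,0,1],[0,0,0.0025,0,0,0,1],[0,0,0.0038,0,0,0,1],[0,0,0.005,0,0,0,1],[0,0,0.005,0,0,0,1],[0,0,0.005,0,0,0,1]]]}}

```text
time_s: 19.4
ee_pos: [0.5857, 0.0957, 0.1405]
eef_rot: [-3.142, 0.0, -3.141]
force: [0.2, -1.6, 4.1]
grip_width: 0.0007
grip_force: 1.5
```

To row units: 4 mm / 800 = 0.005, 3 mm / 800 = 0.0038.

{"method": "arm_command", "body": {"plan": [[[0,0,0.0013,0,0,0,1],[0,0,0.0025,0,0,0,1],[0,0,0.0038,0,0,0,1],[0,0,0.005,0,0,0,1],[0,0,0.005,0,0,0,1],[0,0,0.005,0,0,0,1]]]}}

```text
time_s: 20.0
ee_pos: [0.5857, 0.0957, 0.1366]
eef_rot: [-3.142, 0.0, -3.141]
force: [0.2, -1.7, 5.4]
grip_width: 0.0005
grip_force: 2.4
```

```bash
python3 - <<'E'
from h import *
o=ctrl.get_obs(); print(o['ee_pos'],o['force'])
s,ds,si=grab('scene')
for c,P in(('red',[.5855,.0955,.14]),('blue',[.608,-.183,.165])):
    u,v=proj(si,P); print(c,top3d(s,ds,si,c,.14,(int(u),int(v),30)))
f=[];
for k in range(4): cams.camera('top'); f.append(ctrl.get_obs()['force'][2])
print(np.round(f,2))
E
```

```text
[0.58568886 0.09570977 0.1365507 ] [ 0.21959194 -1.69287847  5.42080872]
red ((578.2, 105.6, 68.0), array([-0.0068, -0.0781,  0.135 ]))
blue ((624.3, -237.0, 80.8), array([-0.0219, -0.0653,  0.1649]))
[4.23 5.04 4.18 4.7 ]
```

Force is 4.5 N and tilt about 0.078 rad (11 mm), against roughly 17.5 mm of travel. The hoop has therefore slid about 6.5 mm, so it is probably home. I'll lift off and check the lid height.

To row units: -75 mm / 800 = -0.0938, -45 mm / 800 = -0.0563.

{"method": "arm_command", "body": {"plan": [[[0,0,-0.005,0,0,0,1],[0,0,-0.01,0,0,0,1],[0,0,-0.015,0,0,0,1],[0,0,-0.025,0,0,0,1],[0,0,-0.0563,0,0,0,1],[0,0,-0.0938,0,0,0,1],[0,0,-0.0938,0,0,0,1],[0,0,-0.0938,0,0,0,1],[0,0,-0.0938,0,0,0,1]]]}}

```text
time_s: 21.15
ee_pos: [0.5852, 0.0957, 0.2104]
eef_rot: [-3.141, -0.002, -3.141]
force: [0.4, 0.7, -0.8]
grip_width: 0.0002
grip_force: 0.0
```

```bash
python3 - <<'E'
from h import *
o=ctrl.get_obs(); print(o['ee_pos'],o['force'])
p,d,i=grab('wrist'); s,ds,si=grab('scene')
print(top3d(p,d,i,'red',.15))
for c,P in(('red',[.5855,.0955,.15]),('blue',[.608,-.183,.154])):
    u,v=proj(si,P); print(c,top3d(s,ds,si,c,.154,(int(u),int(v),30)))
u,v=map(int,proj(si,[.5855,.0955,.125])); a=cv2.resize(s[v-40:v+40,u-50:u+50],(750,600),interpolation=2); cv2.imwrite('pics/v7.png',a)
E
```

```text
[0.58515372 0.09572166 0.21043033] [ 0.44287077  0.72062719 -0.84330024]
((583.9, 95.7, 62.9), array([-0.0031,  0.0025,  0.1456]))
red ((575.9, 110.0, 63.1), array([-0.0195,  0.0238,  0.1461]))
blue ((601.4, -184.7, 70.1), array([-0.0338,  0.0132,  0.1539]))
```

View pics/v7.png

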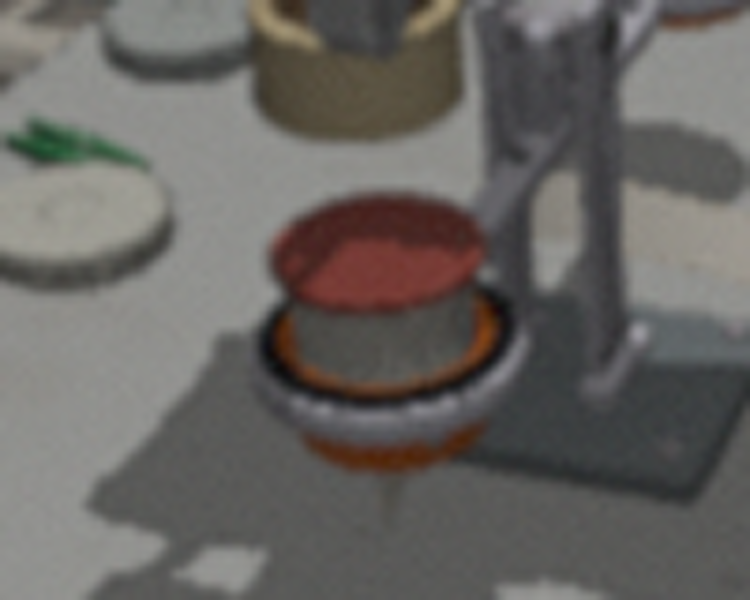

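The picture shows the black flange flat on the white ring with no orange between, and the lid dropped 7.8 mm. The left hoop is home, so next is the right one.

To row units: -280 mm / 800 = -0.35, -270 mm / 800 = -0.3375.

{"method": "arm_command", "body": {"plan": [[[-0.0025,-0.0375,-0.0125,0,0,0,1],[-0.0075,-0.0875,-0.0125,0,0,0,1],[-0.0125,-0.1438,-0.0125,0,0,0,1],[-0.0175,-0.2,-0.0125,0,0,0,1],[-0.0225,-0.2563,-0.0125,0,0,0,1],[-0.0263,-0.3063,0,0,0,0,1],[-0.0288,-0.3375,0.0188,0,0,0,1],[-0.0288,-0.35,0.0375,0,0,0,1],[-0.0288,-0.35,0.0525,0,0,0,1],[-0.0288,-0.35,0.0613,0,0,0,1],[-0.0288,-0.35,0.0613,0,0,0,1],[-0.0288,-0.35,0.0613,0,0,0,1]]]}}

```text
time_s: 22.45
ee_pos: [0.609, -0.1832, 0.1631]
eef_rot: [-3.141, 0.001, -3.14]
force: [0.1, -0.3, 0.1]
grip_width: 0.0005
grip_force: 0.0
```

{"method": "arm_command", "body": {"plan": [[[0,0,0.0019,0,0,0,1],[0,0,0.0038,0,0,0,1],[0,0,0.0056,0,0,0,1],[0,0,0.0075,0,0,0,1],[0,0,0.0094,0,0,0,1],[0,0,0.0113,0,0,0,1],[0,0,0.0131,0,0,0,1],[0,0,0.015,0,0,0,1],[0,0,0.0163,0,0,0,1],[0,0,0.0175,0,0,0,1],[0,0,0.0175,0,0,0,1],[0,0,0.0175,0,0,0,1]]]}}

```text
time_s: 23.65
ee_pos: [0.6087, -0.1843, 0.1486]
eef_rot: [-3.141, 0.0, -3.141]
force: [-0.1, 0.1, 3.6]
grip_width: 0.0006
grip_force: 1.4
```

To row units: 6 mm / 800 = 0.0075, 5 mm / 800 = 0.0063.

{"method": "arm_command", "body": {"plan": [[[0,0,0.0013,0,0,0,1],[0,0,0.0025,0,0,0,1],[0,0,0.0038,0,0,0,1],[0,0,0.005,0,0,0,1],[0,0,0.0063,0,0,0,1],[0,0,0.0075,0,0,0,1],[0,0,0.0075,0,0,0,1],[0,0,0.0075,0,0,0,1]]]}}

```text
time_s: 24.45
ee_pos: [0.6087, -0.1842, 0.1425]
eef_rot: [3.142, 0.0, -3.141]
force: [-1.3, -0.5, 5.5]
grip_width: 0.0007
grip_force: 2.7
```

```bash
cat > st.py <<'E'
from h import *
o=ctrl.get_obs(); print(o['ee_pos'],o['force'])
s,ds,si=grab('scene'); pc=cloud(ds,si)
for c,P,r in(('red',[.5855,.0955,.16],25),('blue',[.608,-.183,.14],18)):
    u,v=proj(si,P); print(c,top3d(s,ds,si,c,.15,(int(u),int(v),r)))
f=[]
for k in range(6): cams.camera('top'); f.append(ctrl.get_obs()['force'][2])
print(np.round(f,2),np.mean(f))
E
python3 st.py
```

```text
[ 0.60874727 -0.18416652  0.14254599] [-1.32013209 -0.46821319  5.54237865]
red ((591.8, 86.5, 63.7), array([-0.0227,  0.1148,  0.1591]))
blue ((596.9, -169.5, 63.3), array([-0.0033,  0.1027,  0.1427]))
[5.5  5.51 4.99 6.25 5.06 4.96] 5.37760624324206
```

The measured tilt is about 0.094 rad at 5.4 N, with no slide yet, so this is the stiffer hoop. I'll continue gently.

{"method": "arm_command", "body": {"plan": [[[0,0,0.0009,0,0,0,1],[0,0,0.0018,0,0,0,1],[0,0,0.0026,0,0,0,1],[0,0,0.0035,0,0,0,1],[0,0,0.0043,0,0,0,1],[0,0,0.005,0,0,0,1],[0,0,0.005,0,0,0,1]]]}}

```text
time_s: 25.5
ee_pos: [0.6087, -0.184, 0.1385]
eef_rot: [3.141, 0.0, -3.141]
force: [-0.4, 2.2, 5.4]
grip_width: 0.0005
grip_force: 2.7
```

```bash
python3 st.py
```

```text
[ 0.60871455 -0.18398162  0.13849096] [-0.41001313  2.16095075  5.4271932 ]
red ((591.6, 85.6, 63.7), array([-0.024 ,  0.1144,  0.1593]))
blue ((593.7, -161.2, 60.9), array([-0.0121,  0.1282,  0.1392]))
[4.94 5.19 5.87 4.73 5.76 4.93] 5.2361025718427525
```

It is sliding now: the tilt is unchanged while the lid went down. Continue.

To row units: 5 mm / 800 = 0.0063, 4.2 mm / 800 = 0.0053.

{"method": "arm_command", "body": {"plan": [[[0,0,0.0009,0,0,0,1],[0,0,0.0018,0,0,0,1],[0,0,0.0026,0,0,0,1],[0,0,0.0035,0,0,0,1],[0,0,0.0044,0,0,0,1],[0,0,0.0053,0,0,0,1],[0,0,0.0063,0,0,0,1],[0,0,0.0063,0,0,0,1]]]}}

```text
time_s: 26.65
ee_pos: [0.6088, -0.1837, 0.1335]
eef_rot: [3.141, 0.0, -3.141]
force: [-1.0, 3.4, 6.6]
grip_width: 0.0004
grip_force: 2.9
```

```bash
python3 st.py
```

```text
[ 0.60875295 -0.18372004  0.13348223] [-1.04922769  3.39816794  6.61312433]
red ((592.5, 85.1, 63.9), array([-0.0136,  0.1201,  0.1601]))
blue ((591.2, -149.6, 57.4), array([-0.0031,  0.1353,  0.1344]))
[5.88 5.21 6.39 6.42 6.05 5.82] 5.96133400641872
```

To row units: 2.8 mm / 800 = 0.0035, 2.1 mm / 800 = 0.0026.

{"method": "arm_command", "body": {"plan": [[[0,0,0.0009,0,0,0,1],[0,0,0.0018,0,0,0,1],[0,0,0.0026,0,0,0,1],[0,0,0.0035,0,0,0,1],[0,0,0.0035,0,0,0,1]]]}}

```text
time_s: 27.5
ee_pos: [0.6088, -0.1836, 0.1309]
eef_rot: [3.141, 0.0, -3.141]
force: [-2.0, 3.8, 7.4]
grip_width: -0.0001
grip_force: 3.5
```

```bash
python3 st.py
```

```text
[ 0.60880283 -0.18358755  0.13085644] [-2.04366577  3.84238969  7.39252021]
red ((594.6, 83.2, 63.9), array([-0.0246,  0.1451,  0.163 ]))
blue ((588.4, -138.4, 50.9), array([-0.0238,  0.1676,  0.1319]))
[8.03 7.42 7.53 6.97 7.73 7.46] 7.523647338289034
```

The bar is tilting fully again (+2.9 mm for 2.7 mm of travel), so the right hoop is home. Back off slowly and check.

To row units: -85 mm / 800 = -0.1063, -55 mm / 800 = -0.0688.

{"method": "arm_command", "body": {"plan": [[[0,0,-0.005,0,0,0,1],[0,0,-0.01,0,0,0,1],[0,0,-0.015,0,0,0,1],[0,0,-0.02,0,0,0,1],[0,0,-0.0263,0,0,0,1],[0,0,-0.0375,0,0,0,1],[0,0,-0.0688,0,0,0,1],[0,0,-0.1063,0,0,0,1],[0,0,-0.1063,0,0,0,1],[0,0,-0.1063,0,0,0,1],[0,0,-0.1063,0,0,0,1]]]}}

```text
time_s: 28.95
ee_pos: [0.6083, -0.1842, 0.2146]
eef_rot: [3.141, -0.002, -3.141]
force: [-0.8, -0.1, 0.1]
grip_width: 0.0005
grip_force: 0.0
```

```bash
python3 - <<'E'
from h import *
o=ctrl.get_obs(); print(o['ee_pos'],o['force'])
p,d,i=grab('wrist'); s,ds,si=grab('scene'); print(top3d(p,d,i,'blue',.147))
for c,P in(('red',[.5855,.0955,.15]),('blue',[.608,-.183,.15])):
    u,v=proj(si,P); print(c,top3d(s,ds,si,c,.147,(int(u),int(v),25)))
a=cv2.resize(s[140:260,230:390],(720,540),interpolation=2); cv2.imwrite('pics/v8.png',a)
E
```

```text
[ 0.6082592  -0.18418541  0.21460177] [-0.77429947 -0.06850149  0.06222977]
((607.1, -184.7, 64.2), array([0.0008, 0.0007, 0.1452]))
red ((583.2, 99.4, 67.2), array([-0.0153,  0.0184,  0.1461]))
blue ((603.4, -183.5, 69.8), array([-0.0079,  0.0208,  0.1455]))
```

View pics/v8.png

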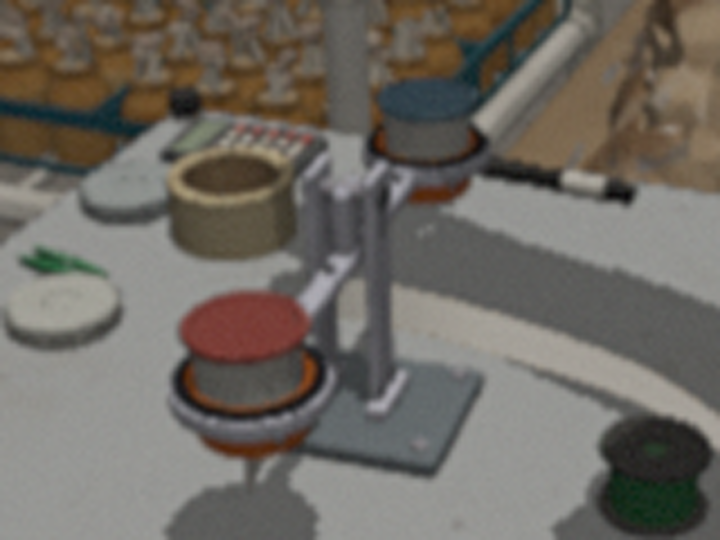

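Both flanges lie on their rings. The lids are at equal heights (0.1456 and 0.1452), the lid slopes are about zero, so the bar is level, and the gripper is clear. Handing in.

```bash
python3 -c "
from station import ctrl; print(ctrl.hand_in())"
```

```text
the job is handed in; nothing more can be done
None
```

The red-lidded cup hangs in the left hoop and the blue-lidded one in the right, both pressed home with the bar level by my measurements; I handed the job in at about 29 s, and it returned no verdict.

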